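# Close the soaking hide glue and set the soak timer

## Task

The hide glue has been put to soak: press the loose lid of the glue jar fully home, then start the bench timer. Wind its knob clockwise past the top mark so that the spring is fully charged, then bring it back down until the white pointer stands at the red tab. The timer is light and its spring is stiff, so steady it with a gentle push down while you wind, without leaning hard on timer or jar, and leave both standing where they are and the other tools undisturbed.

Things in the scene. Friction and masses are not known exactly. Their poses are not given: they have to be found in the camera images.
- glue_jar: glass jar of hide glue, 58 mm across, 73 mm tall when closed, loose on the table; origin at the centre of its underside, z up its axis
- glue_jar_lid (a joint): white press-on lid of the jar, 52 mm across: height in m above its closed place (0 = fully home); it starts 6 to 11 mm proud, slides straight down along the jar's axis, takes about 6 N to move and stops at 0 on a slightly soft seal
- lid_top (a point): centre of the lid's flat top
- timer: round cream bench timer, 100 mm across, 0.25 kg in all, standing loose on three rubber feet (40 mm from the axis); its top rim with the scale lies 30 mm above the table; origin at the centre of its underside, z up. Its hold on the table comes only from its weight and what presses on it: without some 10 to 20 N pushing down, it skids round with the knob instead of winding
- timer_knob (a joint): the timer's dark knob: angle in rad, growing clockwise seen from above; 0 is the zero mark, 3.6 the top mark, 4.0 the end stop. Winding up takes 0.2 to 0.25 Nm, turning back about 0.15 Nm; it stays where it is left
- timer_grip (a point): on the knob's vertical axis, 54 mm above the table, at the height to grip: the knob is an upright bar 52 mm long, 14 mm thick, from 37 to 64 mm above the table, on a round dial disc 75 mm across whose top is 37 mm above the table. The point's x axis runs along the bar, its -x towards the end with the white pointer line, y across the bar; z up
- timer_pointer (a point): where the white pointer line of the knob points: 42 mm from the axis, 34 mm above the table; turns with the knob
- timer_top_mark (a point): the top mark of the scale, a bold triple bar on the timer's rim: 42 mm from the axis, 34 mm above the table; the scale's ticks lie 0.3 rad apart
- timer_zero (a point): the zero mark of the scale: 42 mm from the axis, 34 mm above the table, in the timer's -x direction; shows how the timer stands
- timer_tab (a joint): angle of the red tab on the same scale as the knob (rad clockwise from the zero mark); the tab is stiff and stays where it was set
- tab_tip (a point): where the red preset tab on the rim of the timer points: 42 mm from the axis, 34 mm above the table; the tab itself stands 46 to 55 mm from the axis, up to 35 mm above the table
- caliper: steel vernier caliper lying loose, 170 mm long along its y, 10 mm high
- gouge: gouge lying loose, 225 mm long along its y, 25 mm high
- sanding_stick: pale sanding stick lying loose, 148 mm long along its y, 7 mm high
- work_table: the wooden table; its top is at height 0
Things that resemble listed ones, but are neither listed nor needed, are in the scene too. What is shaped like the timer but green is not meant.

How it is judged:
By the outcome, as a careful person would: the job done as asked, in the order asked, and still so for the second after the job is handed in, with the robot touching nothing.
It also fails if it takes over 72 s, if anything falls off the work surface, if the arm or the gripper's body presses on something with over 40 N, if the wrist force passes 120 N, or if a joint passes its speed limit or range.

## Robot

A 6-joint arm with a two-finger parallel gripper is mounted at the origin on a cart in front of the work surface, level with it; the furniture and walls round the work are solid. World frame = base frame: x ahead of the robot, y to its left, z up, the work surface at z = 0. Lengths are in mm, angles in rad, forces in N, time in s.
With the tool pointing down it reaches from about 350 to 725 mm from the base axis. Payload 4.3 kg.
Tool frame: the origin (TCP) lies on the mounting face of the last link; the fingertips stand 173 mm ahead of it and the grasp point (between the pads) lies 155 mm ahead of it (manip.nose_length is the distance from the TCP to the fingertips, in mm); z points along the fingers, x is the direction in which the jaws open and shut, and the axes are right-handed (so a half turn about z gives the same grasp; the last joint's range is limited). The gripper opens to 85 mm and grips with 20 to 120 N. Pads are 22 mm wide; open, the fingers measure 114 mm over their backs; the gripper's body (76 mm by 85 mm) begins 54 mm behind the grasp point. The pads swing forward as they close: fully open they stand 13 mm farther back than shut.
Start: joints at [1.109, 0.377, 0.081, 1.274, 0, 1.46], TCP at [198.139, 539.804, 404.729] pointing down, gripper open.
Joint ranges: [-2.72, 2.72], [-0.84, 1.66], [-1.02, 1.22], [-1.77, 2.12], [-1.37, 1.28], [-3.14, 3.14]. Speed limits (rad/s): [2.57, 2.57, 3.14, 3.14, 3.14, 3.14].

## Interface

Orientations are given as a rotation vector (axis times angle).
In Python, from cell import manip, viewer, order gives the robot as it stands.
- The arm moves only by the shell command python3 -m inch 'ROWS' [FORCE]. ROWS is JSON, a list of rows, each a list of 7 numbers: the shift along the world's x, y, z normalised to -1 to 1, where 1 is 30 mm, then the turn, a rotation vector about the world's x, y, z normalised to -1 to 1, where 1 is 4 degrees, then the closure, from -1 (fully open) to 1 (shut), so that 0 is half open. In form: [[dx, dy, dz, wx, wy, wz, claw], ...]. A call has 1 to 20 rows; each row shifts and turns the pose as measured when the row begins; what a row does not reach is not made up. A row lasts 1/10 s, in which the tool goes at most 50 mm and 8.59 degrees, less where a joint would pass 70% of its speed; a pose out of reach is approached as far as the arm can. A call with a number of a shift or a turn outside -1 to 1 is refused whole. A call with a gripper value outside its range is refused whole. The fingers move at their own pace and stop on an object; FORCE is the grip in N (left out, the last holds). Time passes only in rows, so rows that do not move let the fingers close. It gives the time, the measured TCP pose, the force and the opening at its end, in the units of the state.
- manip.read_state(): the state, without advancing time (a new reading comes with each control period).
- viewer.capture(name): name is "side" or "top" or "wrist"; returns a dict with "image" (480x640x3 uint8, red, green, blue), "range_z" (480x640 float32, mm along the optical axis (not along the pixel's ray), 0 where there is no reading), "camera_matrix" (3x3 intrinsics, pixels), "k1" (the pictures are not rectified: a ray, as slopes to the right and down, at radius r is drawn at 1 + k1 r^2 times it, then the intrinsics apply), "eye" and "orientation" of the camera in the world; the wrist camera has in their place "hand_eye" (4x4, takes a point from camera to tool coordinates, whose origin is the TCP and whose axes are the tool frame's). Camera axes: x right, y down, z forward; pixel columns grow to the right and rows downward; lengths in mm; the calibration is good to about 2 mm. A picture is of the moment at which its call begins: read the wrist's pose just before it.
- order.close_job(): hands the job in, once; it reports no verdict.
The state is a dict: "time": time; "q": joint angles; "joint_vel": joint speeds; "joint_torque": joint torques, N m; "tool_pos": TCP position; "ee_rot": TCP orientation; "ft_force": force on the tool from outside, world axes, zero at the start; "wrist_torque": the same for the moment, N m; "opening": finger opening in mm.
Only numpy, scipy, OpenCV 4.12 (cv2) and the standard library are available. Lean on these libraries where they do the work, as an engineer would, in place of code of your own. Each camera call takes 0.05 s, during which the arm holds its last target.

## Working session

There is one attempt and no reset: what is moved stays moved. The work goes in short steps, Python scripts to look and compute and a shell command to move; the robot and the scene stay as the last step left them, time stands still between calls to the robot, and variables do not carry over. Pictures are saved under pics/ and viewed, and the job is handed in when it is done.

```bash
ls; mkdir -p pics
python3 - <<'E'
from cell import manip, viewer, order
import cv2,json
print(manip.read_state(), manip.nose_length)
for n in ("side","top","wrist"):
    d=viewer.capture(n); cv2.imwrite(f"pics/{n}0.png",d["image"][:,:,::-1])
    print(n,{k:(v.tolist() if hasattr(v,'tolist') else v) for k,v in d.items() if k not in("image","range_z")})
E
```

```text
pics
{'time': 0.0, 'q': array([ 1.10869468e+00,  3.78067931e-01,  7.96261104e-02,  1.27441569e+00,
       -3.54671465e-06,  1.46049797e+00]), 'joint_vel': array([-0.00218151, -0.00109553, -0.00011961,  0.00108775,  0.00116774,
       -0.00201372]), 'joint_torque': array([-8.28255143e-04, -4.63597083e+01,  2.69878113e+01,  2.07462214e-02,
       -1.87649530e-04, -1.09978842e-05]), 'tool_pos': array([197.99545516, 539.50730795, 403.75782734]), 'ee_rot': array([ 2.57509332,  1.79785214, -0.00283904]), 'ft_force': array([ 0.34140679,  0.54444087, -0.25783236]), 'wrist_torque': array([-0.07677869,  0.01330402,  0.03197479]), 'opening': 85.10744289723752} 173.4
side {'camera_matrix': [[492.0189094849434, 0.0, 319.68075176861265], [0.0, 492.0189094849434, 241.2284672488854], [0.0, 0.0, 1.0]], 'k1': -0.11002733920914443, 'eye': [-7.337627354237186, 1184.28723781384, 178.9968654214095], 'orientation': [-0.4612686674180654, 2.347694035290372, -1.6189207492404125]}
top {'camera_matrix': [[617.9943585371991, 0.0, 316.4295806173547], [0.0, 617.9943585371991, 239.71389915153304], [0.0, 0.0, 1.0]], 'k1': -0.04425761011299512, 'eye': [323.66121622697335, 10.198859843801625, 1287.0331440746643], 'orientation': [-2.1234790117147844, 2.180843642127292, -0.12036860379014458]}
wrist {'camera_matrix': [[378.7009259578758, 0.0, 315.8405835000453], [0.0, 378.7009259578758, 236.3433923816978], [0.0, 0.0, 1.0]], 'k1': -0.027635346463818426, 'hand_eye': [[0.999999936264881, 0.0003008082590688646, 0.00019231386755847238, -0.1833946501516026], [-0.00034641728268749685, 0.947840651488927, 0.31874437937022665, -81.41974186218985], [-8.640195967059066e-05, -0.31874442567586336, 0.947840695283371, 29.48332439296625], [0.0, 0.0, 0.0, 1.0]]}
```

View pics/top0.png

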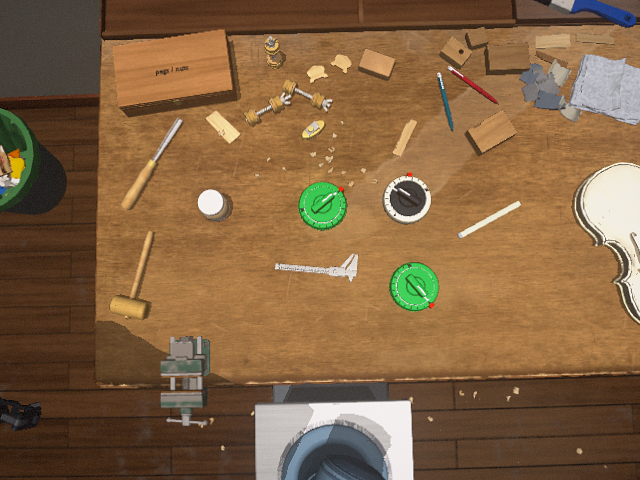

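View pics/side0.png

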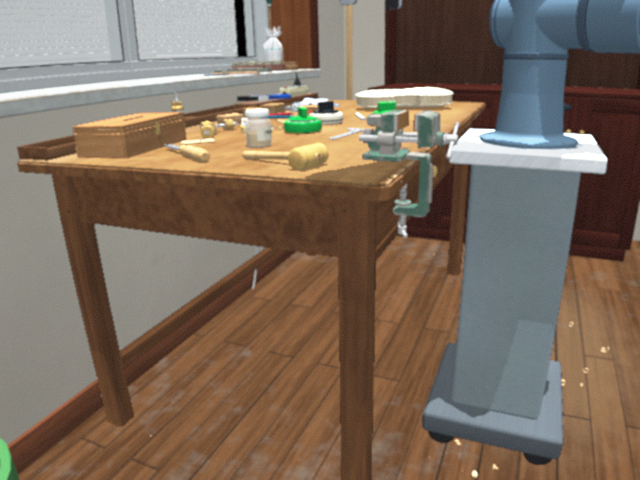

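View pics/wrist0.png

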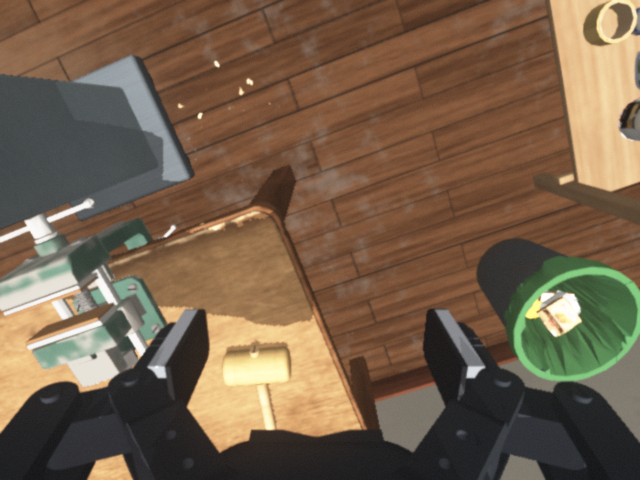

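Three timer-shaped things are in the top view: green at (323,205), green at (414,287), and cream/white with a dark knob at (407,199). The cream one is the timer meant. The white-lidded jar is at (212,205). I'll enlarge the crop and measure.

```bash
cat > h.py <<'E'
import numpy as np, cv2
from scipy.spatial.transform import Rotation as R
from cell import manip, viewer, order
def cap(n):
    s=manip.read_state(); d=viewer.capture(n)
    if n=="wrist":
        T=np.eye(4);T[:3,:3]=R.from_rotvec(s["ee_rot"]).as_matrix();T[:3,3]=s["tool_pos"]
        M=T@np.array(d["hand_eye"]); d["Rm"]=M[:3,:3]; d["e"]=M[:3,3]
    else:
        d["Rm"]=R.from_rotvec(d["orientation"]).as_matrix(); d["e"]=np.array(d["eye"])
    return d
def plane(d,uv,z):
    uv=np.atleast_2d(np.asarray(uv,float)); K=np.array(d["camera_matrix"])
    p=cv2.undistortPoints(uv[:,None],K,np.array([d["k1"],0,0,0,0.]))[:,0]
    v=np.c_[p,np.ones(len(p))]@d["Rm"].T
    return d["e"]+v*((z-d["e"][2])/v[:,2])[:,None]
def pix(d,P):
    P=np.atleast_2d(P)-d["e"]; c=P@d["Rm"]; x=c[:,:2]/c[:,2:]
    r=(x**2).sum(1)[:,None]; x=x*(1+d["k1"]*r); K=np.array(d["camera_matrix"])
    return np.c_[x[:,0]*K[0,0]+K[0,2],x[:,1]*K[1,1]+K[1,2]]
E
python3 - <<'E'
from h import *
d=cap("top"); im=d["image"][:,:,::-1]
a=cv2.resize(im[170:230,377:437],None,fx=6.6,fy=6.6,interpolation=cv2.INTER_CUBIC)
b=cv2.resize(im[170:230,182:242],None,fx=6.6,fy=6.6,interpolation=cv2.INTER_CUBIC)
cv2.imwrite("pics/crop1.png",np.hstack([a,b]))
hsv=cv2.cvtColor(im,cv2.COLOR_BGR2HSV)
w=((hsv[...,1]<50)&(hsv[...,2]>170)).astype(np.uint8)
for (x0,y0,x1,y1),z in (((182,170,242,230),81),((377,170,437,230),30)):
    m=np.zeros_like(w);m[y0:y1,x0:x1]=w[y0:y1,x0:x1]
    c=max(cv2.findContours(m,0,1)[0],key=cv2.contourArea); q,r=cv2.minEnclosingCircle(c)
    h=cv2.convexHull(c); e=cv2.fitEllipse(h)
    print(q,r,e,plane(d,q,z),plane(d,e[0],z))
print(np.median(d["range_z"][200:210,206:216]), d["e"][2])
red=((hsv[...,1]>150)&(hsv[...,2]>120)&((hsv[...,0]<8)|(hsv[...,0]>172))).astype(np.uint8)
m=np.zeros_like(red);m[165:230,377:437]=red[165:230,377:437];ys,xs=np.nonzero(m);print(xs,ys,plane(d,(xs.mean(),ys.mean()),33))
E
```

```text
(209.66036987304688, 201.52830505371094) 12.834249496459961 ((209.9208984375, 201.671142578125), (24.57662582397461, 25.5634822845459), 51.8622932434082) [[555.6279549  232.59394337  81.        ]] [[555.32401316 232.07430919  81.        ]]
(407.25, 198.5) 22.919795989990234 ((407.2992858886719, 198.4381866455078), (44.74467468261719, 45.790184020996094), 115.93374633789062) [[ 560.18329588 -166.97621796   30.        ]] [[ 560.31013737 -167.08377187   30.        ]]
1228.6819 1287.0331440746643
[408 409 410 407 408 409 410 411 407 408 409 410 411 407 408 409 410 411
 410 411] [172 172 172 173 173 173 173 173 174 174 174 174 174 175 175 175 175 175
 176 176] [[ 611.25808064 -172.81688501   33.        ]]
```

View pics/crop1.png

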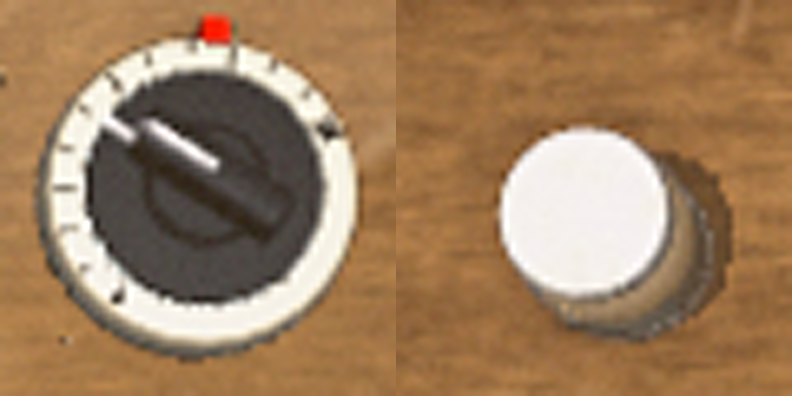

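The crop shows the cream timer, with the red tab at crop (217,30) and the pointer line near (110,125). The zero mark is lower left at (119,295) and the triple bar upper right at (330,128). The angle between those two is about 3.6 rad, which fits. The jar lid is centred near (583,212) in the crop. I'll start with the jar.

```bash
python3 -m inch '[[1,-0.86,0,0,0,0,-1],[1,-0.86,0,0,0,0,-1],[1,-0.86,0,0,0,0,-1],[1,-0.86,0,0,0,0,-1],[1,-0.86,0,0,0,0,-1],[1,-0.86,0,0,0,0,-1],[1,-0.86,0,0,0,0,-1],[1,-0.86,0,0,0,0,-1],[1,-0.86,0,0,0,0,-1],[0,0,0,0,0,0,-1],[0,0,0,0,0,0,-1]]'
python3 - <<'E'
from h import *
d=cap("wrist"); cv2.imwrite("pics/w1.png",d["image"][:,:,::-1]); s=manip.read_state(); print(s["tool_pos"],s["ee_rot"],s["ft_force"])
E
```

```text
time: 1.3
tool_pos: [475.7, 297.0, 401.2]
ee_rot: [2.572, 1.803, -0.007]
ft_force: [0.0, 0.1, 0.5]
opening: 85.2
[475.5484866  297.23886953 401.17995873] [ 2.57126608  1.8033404  -0.00642509] [ 0.41314758 -0.89936383 -0.09553237]
```

View pics/w1.png

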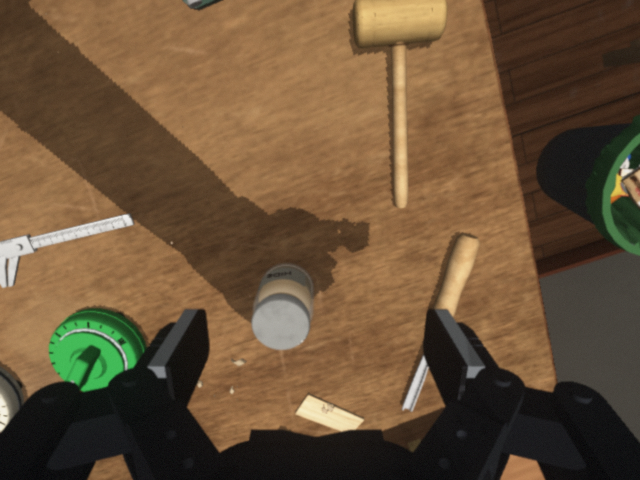

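The jar's lid is at about (282,318) in the wrist view, with the gouge at right (440,320). I'll measure the lid here.

Run:
```python
from h import *
d=cap("wrist"); im=d["image"][:,:,::-1]; hsv=cv2.cvtColor(im,cv2.COLOR_BGR2HSV)
Z=d["range_z"]
# 3D of patch
pts=[]
for v in range(280,352,1):
  for u in range(245,322,1):
    z=Z[v,u]
    if z>0:
      K=np.array(d["camera_matrix"]);p=cv2.undistortPoints(np.array([[[u,v]]],float),K,np.array([d["k1"],0,0,0,0.]))[0,0]
      pts.append(np.r_[d["e"]+d["Rm"]@np.r_[p,1]*z,u,v])
P=np.array(pts); t=P[P[:,2]>74]
print(np.percentile(P[:,2],[50,90,95,99]),len(t)); zt=np.median(t[:,2])
t=t[abs(t[:,2]-zt)<4]
(c,r)=cv2.minEnclosingCircle(t[:,:2].astype(np.float32)); print(zt,c,r,t[:,:3].mean(0))
m=np.zeros(Z.shape,np.uint8); m[t[:,4].astype(int),t[:,3].astype(int)]=1
e=cv2.fitEllipse(max(cv2.findContours(m,0,1)[0],key=len));print(e,plane(d,e[0],zt))
s=manip.read_state();print(R.from_rotvec(s["ee_rot"]).as_matrix())
```

```text
[60.61997221 80.64673304 80.95692298 81.5243598 ] 2492
80.11320559394815 (557.1461181640625, 232.50033569335938) 26.512889862060547 [555.60780789 233.21523596  80.05728181]
((280.0314025878906, 323.15301513671875), (51.842315673828125, 58.1441650390625), 97.22526550292969) [[555.43054542 233.27670835  80.11320559]]
[[ 0.33935581  0.94065342 -0.00296348]
 [ 0.94065092 -0.33936383 -0.00283298]
 [-0.00367055 -0.00182621 -0.9999916 ]]
```

```bash
python3 -m inch '[[0.65,-0.52,-0.9,0,0,0,1],[0.65,-0.52,-0.9,0,0,0,1],[0.65,-0.52,-0.9,0,0,0,1],[0.65,-0.52,-0.9,0,0,0,1],[0,0,0,0,0,0,1],[0,0,0,0,0,0,1],[0,0,0,0,0,0,1]]' 40; python3 -c "
from h import *
s=manip.read_state();print(s['tool_pos'],s['ft_force'],s['wrist_torque'],s['opening'])"
```

```text
time: 2.1
tool_pos: [548.8, 242.3, 292.5]
ee_rot: [-2.554, -1.825, -0.0]
ft_force: [-0.1, -0.0, -1.0]
opening: -0.2
[548.78441824 242.32359237 292.52764438] [-0.09723264 -0.00960996 -0.96020483] [-0.01368332 -0.02876037 -0.00705757] -0.17948084052338126
```

```bash
python3 -m inch '[[0.22,-0.32,-0.4,0,0,0,1],[0,0,-0.4,0,0,0,1],[0,0,-0.2,0,0,0,1],[0,0,0,0,0,0,1]]' ; python3 -c "
from h import *
s=manip.read_state();print(s['tool_pos'],s['ft_force'],s['wrist_torque'],s['opening'])"
```

```text
time: 2.5
tool_pos: [555.0, 234.5, 263.3]
ee_rot: [-2.552, -1.831, -0.008]
ft_force: [0.5, -1.4, -0.2]
opening: -0.0
[555.02562237 234.54881464 263.28879715] [ 0.49163751 -1.40878727 -0.20250406] [ 0.00049891 -0.0068471   0.00736365] -0.01890510720781941
```

```bash
python3 -m inch '[[0.02,-0.05,-0.15,0,0,0,1],[0,0,-0.1,0,0,0,1],[0,0,-0.1,0,0,0,1],[0,0,0,0,0,0,1]]' ; python3 -m inch '[[0,0,-0.1,0,0,0,1],[0,0,-0.1,0,0,0,1]]'; python3 -m inch '[[0,0,-0.1,0,0,0,1],[0,0,-0.1,0,0,0,1]]'
```

```text
time: 2.9
tool_pos: [555.7, 233.1, 252.2]
ee_rot: [-2.552, -1.832, -0.009]
ft_force: [-0.5, 0.5, 0.4]
opening: 0.0
time: 3.1
tool_pos: [555.9, 233.2, 247.7]
ee_rot: [-2.552, -1.832, -0.011]
ft_force: [-2.0, -0.6, 6.9]
opening: 0.1
time: 3.3
tool_pos: [556.0, 233.3, 245.5]
ee_rot: [2.551, 1.832, 0.015]
ft_force: [-8.9, -3.4, 30.5]
opening: 0.2
```

```bash
python3 -m inch '[[0,0,0.2,0,0,0,1],[0,0,0.4,0,0,0,1],[0,0,0.8,0,0,0,1],[0,0,1,0,0,0,0],[-0.5,0.3,1,0,0,0,-1],[-1,0.6,1,0,0,0,-1],[-1,0.6,0.5,0,0,0,-1],[0,0,0,0,0,0,-1],[0,0,0,0,0,0,-1]]'
cat > lid.py <<'E'
from h import *
d=cap("wrist"); im=d["image"][:,:,::-1]; cv2.imwrite("pics/w2.png",im)
u=np.stack(np.meshgrid(np.arange(640),np.arange(480)),-1).reshape(-1,2).astype(float)
K=np.array(d["camera_matrix"]);p=cv2.undistortPoints(u[:,None],K,np.array([d["k1"],0,0,0,0.]))[:,0]
z=d["range_z"].reshape(-1); P=d["e"]+(np.c_[p,np.ones(len(p))]*z[:,None])@d["Rm"].T
k=(z>0)&(np.hypot(P[:,0]-555,P[:,1]-233)<40)
Q=P[k]; print(np.percentile(Q[:,2],[50,90,95,99]))
for lo in(60,):
  t=Q[(Q[:,2]>66)&(Q[:,2]<90)]; zt=np.median(t[:,2]); t=t[abs(t[:,2]-zt)<4]
  print(zt,t.mean(0),cv2.minEnclosingCircle(t[:,:2].astype(np.float32)))
tb=P[(z>0)&(np.hypot(P[:,0]-555,P[:,1]-233)<90)&(P[:,2]<15)];print("table",np.median(tb[:,2]))
E
python3 lid.py
```

```text
time: 4.2
tool_pos: [478.9, 279.0, 402.6]
ee_rot: [2.553, 1.829, 0.024]
ft_force: [-0.7, -0.4, 1.2]
opening: 84.6
[57.86632716 74.32179937 74.63234774 75.16457479]
73.80323798615458 [555.46783934 233.03411136  73.73934365] ((556.8103637695312, 232.61660766601562), 26.123075485229492)
table 1.5498930634042836
```

View pics/w2.png

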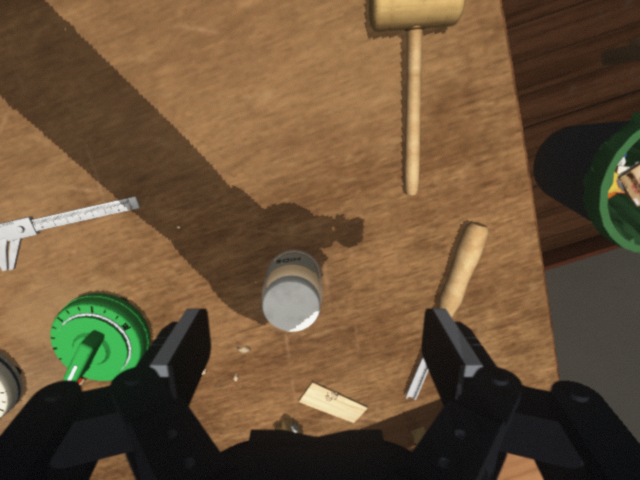

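The lid top measures 73.8 mm raw and the table 1.5 mm, so the lid is home at about 72–73 mm. It was 80.1 mm before. The jar hasn't moved (555.5,233.0). Next I go over the cream timer, turning the jaws to suit the bar.

```bash
python3 -m inch '[[0.07,-0.9,0,0,0,1,-1],[0.07,-0.9,0,0,0,1,-1],[0.07,-0.9,0,0,0,1,-1],[0.07,-0.9,0,0,0,1,-1],[0.07,-0.9,0,0,0,1,-1],[0.07,-0.9,0,0,0,1,-1],[0.07,-0.9,0,0,0,1,-1],[0.07,-0.9,0,0,0,1,-1],[0.07,-0.9,0,0,0,1,-1],[0.07,-0.9,0,0,0,1,-1],[0.07,-0.9,0,0,0,1,-1],[0.07,-0.9,0,0,0,1,-1],[0.07,-0.9,0,0,0,1,-1],[0.07,-0.9,0,0,0,1,-1],[0.07,-0.9,0,0,0,1,-1],[0.07,-0.9,0,0,0,1,-1],[0.07,-0.9,0,0,0,1,-1],[0,-0.5,0,0,0,1,-1],[0,0,0,0,0,0,-1],[0,0,0,0,0,0,-1]]'
python3 - <<'E'
from h import *
d=cap("wrist"); cv2.imwrite("pics/w3.png",d["image"][:,:,::-1]); s=manip.read_state(); print(s["tool_pos"],s["q"],R.from_rotvec(s["ee_rot"]).as_matrix())
E
```

```text
time: 6.25
tool_pos: [518.7, -232.1, 380.3]
ee_rot: [-0.943, -2.968, 0.006]
ft_force: [0.1, 0.1, 0.1]
opening: 85.3
[ 518.6763432  -231.86747696  380.22919069] [-0.52952435  0.38530507  0.02920551  1.2409081  -0.01032309 -1.48539665] [[-0.81654411  0.57661173 -0.02783217]
 [ 0.57673133  0.81692242  0.00432857]
 [ 0.02523263 -0.01251722 -0.99960324]]
```

View pics/w3.png

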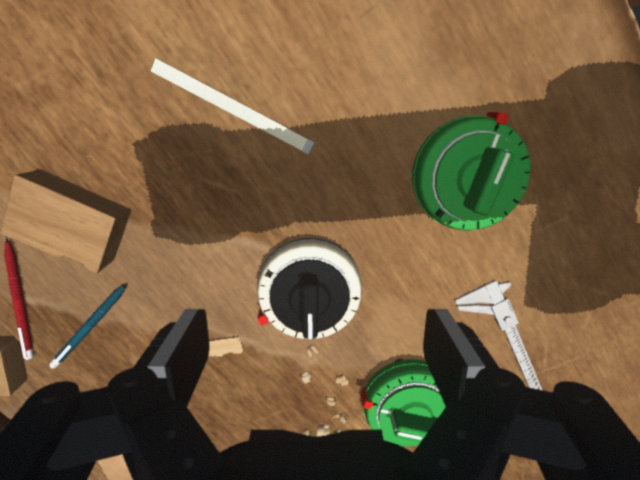

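The cream timer is at about (310,290), its pointer toward (310,325), the red tab at (263,319), and the marks near (268,273) and (356,298). I'll measure each against the disc.

```bash
cat > tim.py <<'E'
from h import *
import sys
def run(name,C0=(560,-167)):
    d=cap("wrist" if name[0]=="w" else "top"); im=d["image"][:,:,::-1].copy(); hsv=cv2.cvtColor(im,cv2.COLOR_BGR2HSV)
    C0=np.array(C0,float)
    # resample: top-down orthographic at z=33, 4 px per mm... display only + polar stats
    def ortho(z,half=62,s=5):
        n=int(2*half*s); g=np.arange(n)/s-half
        yy,xx=np.meshgrid(-g,-g)  # cols: +y left ; rows: +x up
        P=np.stack([C0[0]-g[:,None]+0*g[None],C0[1]-g[None]+0*g[:,None],np.full((n,n),z)],-1).reshape(-1,3)
        m=pix(d,P).reshape(n,n,2).astype(np.float32)
        return cv2.remap(im,m[...,0],m[...,1],cv2.INTER_CUBIC)
    o=ortho(32); cv2.imwrite(f"pics/{name}_o.png",o)
    # rim ellipse -> centre at z 30
    w=((hsv[...,1]<60)&(hsv[...,2]>150)).astype(np.uint8)
    c=pix(d,np.r_[C0,32])[0]; m=np.zeros_like(w); x,y=int(c[0]),int(c[1]); r=75
    m[max(y-r,0):y+r,max(0,x-r):x+r]=w[max(y-r,0):y+r,max(0,x-r):x+r]
    cn=max(cv2.findContours(m,0,1)[0],key=cv2.contourArea); h=cv2.convexHull(cn)
    Q=plane(d,h[:,0].astype(float),30)[:,:2]; print("rim circle",cv2.minEnclosingCircle(Q.astype(np.float32)))
    dk=((hsv[...,2]<75)).astype(np.uint8); m[:]=0; m[y-r:y+r,x-r:x+r]=dk[y-r:y+r,x-r:x+r]
    cn=max(cv2.findContours(m,0,1)[0],key=cv2.contourArea);h=cv2.convexHull(cn)
    Q=plane(d,h[:,0].astype(float),37)[:,:2]; print("disc circle",cv2.minEnclosingCircle(Q.astype(np.float32)))
    red=((hsv[...,1]>150)&(hsv[...,2]>100)&((hsv[...,0]<8)|(hsv[...,0]>172)))
    ys,xs=np.nonzero(red); P=plane(d,np.c_[xs,ys],34)[:,:2]; k=np.hypot(*(P-C0).T)<70; t=P[k].mean(0); print("tab",t,k.sum())
    return d,o
if __name__=="__main__": run(sys.argv[1],[float(v) for v in sys.argv[2:4]] or (560,-167))
E
python3 tim.py w4
```

```text
rim circle ((561.8594970703125, -167.28123474121094), 48.70832061767578)
disc circle ((562.937744140625, -165.00318908691406), 39.2656135559082)
tab [ 612.92666937 -172.98987933] 86
```

View pics/w4_o.png

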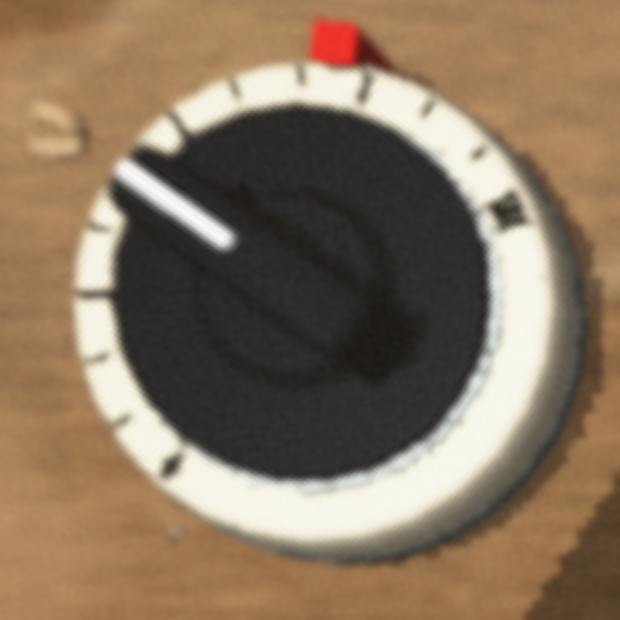

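Run:
```python
import numpy as np
from scipy.optimize import least_squares
t=np.array([(172,465,0),(121,421,.3),(97,357,.6),(95,294,.9),(100,228,1.2),(180,128,1.8),(236,86,2.1),(301,75,2.4),(367,88,2.7),(428,107,3.0),(478,152,3.3),(508,212,3.6)],float)
f=lambda p:np.r_[[ (np.arctan2(y-p[1],x-p[0])-a-p[2]+np.pi)%(2*np.pi)-np.pi for x,y,a in t]]
r=least_squares(f,[311,300,2.27]);print(r.x,f(r.x).round(3))
c=r.x[:2];W=lambda u,v:(560-(v/5-62),-167-(u/5-62));print("centre",W(*c))
ang=lambda x,y:(np.arctan2(y,x)-r.x[2])%(2*np.pi)
print("tab",ang(*(np.array([335,43])-c)),"ptr",ang(-110,-72),"bar world deg",np.degrees(np.arctan2(110,72)), "zero dir world",np.degrees(np.arctan2(-np.cos(r.x[2]),-np.sin(r.x[2]))))
```

```text
[310.60871959 298.67327602   2.26753453] [-0.002  0.001  0.008 -0.004 -0.002 -0.008  0.007  0.002  0.006 -0.006
 -0.004  0.002]
centre (np.float64(562.2653447969083), np.float64(-167.12174391896988))
tab 2.539966793812841 ptr 1.4536221056763416 bar world deg 56.79342968491047 zero dir world 140.07984134708465
```

The tick fit gives a centre of (562.3,-167.1), consistent with the top camera's 560.2,-167.0. The tab is at 2.54 rad, the pointer at 1.45 and the bar at 56.8° in world. I'll move over the knob, fixing the slight tilt on the way.

```bash
python3 -m inch '[[0.4,0.6,-0.5,-0.03,-0.2,0.25,-1],[0.4,0.6,-0.7,-0.03,-0.2,0.25,-1],[0.3,0.45,-0.7,0,0,0,-1],[0.1,0.2,-0.5,0,0,0,-1],[0,0,0,0,0,0,-1],[0,0,0,0,0,0,-1]]'
cat > st.py <<'E'
from h import *
s=manip.read_state(); M=R.from_rotvec(s["ee_rot"]).as_matrix()
print("t%.2f"%s["time"],"pos",s["tool_pos"].round(1),"jaw deg %.1f"%np.degrees(np.arctan2(M[1,0],M[0,0])),"toolz",M[:,2].round(3),"fix tilt units",(np.degrees(np.cross(M[:,2],[0,0,-1]))/4).round(2),"F",s["ft_force"].round(1),"T",s["wrist_torque"].round(2),"open %.1f"%s["opening"],"q6 %.2f"%s["q"][5])
E
python3 st.py
```

```text
time: 6.95
tool_pos: [555.6, -168.4, 307.9]
ee_rot: [0.89, 3.01, 0.001]
ft_force: [-0.1, 0.3, 0.6]
opening: 85.3
t6.95 pos [ 555.6 -168.4  307.9] jaw deg 147.0 toolz [ 0.003 -0.    -1.   ] fix tilt units [0.   0.05 0.  ] F [-0.1  0.3  0.6] T [ 0.01  0.03 -0.  ] open 85.3 q6 -1.40
```

```bash
python3 -m inch '[[0.2,0.04,-0.6,0,0,0,-1],[0,0,-0.8,0,0,0,-1],[0,0,-0.7,0,0,0,-1],[0,0,-0.3,0,0,0,-1],[0,0,0,0,0,0,-1],[0,0,0,0,0,0,-1]]'; python3 st.py
python3 - <<'E'
from h import *
for n in("wrist","side"):
    d=cap(n); cv2.imwrite(f"pics/{n}5.png",d["image"][:,:,::-1])
E
```

```text
time: 7.55
tool_pos: [563.7, -168.7, 241.8]
ee_rot: [0.89, 2.998, -0.002]
ft_force: [-0.8, 0.1, -0.2]
opening: 85.1
t7.55 pos [ 563.7 -168.7  241.8] jaw deg 146.9 toolz [ 0.014 -0.005 -1.   ] fix tilt units [0.07 0.2  0.  ] F [-0.8  0.1 -0.2] T [ 0.03  0.02 -0.01] open 85.1 q6 -1.39
```

View pics/wrist5.png

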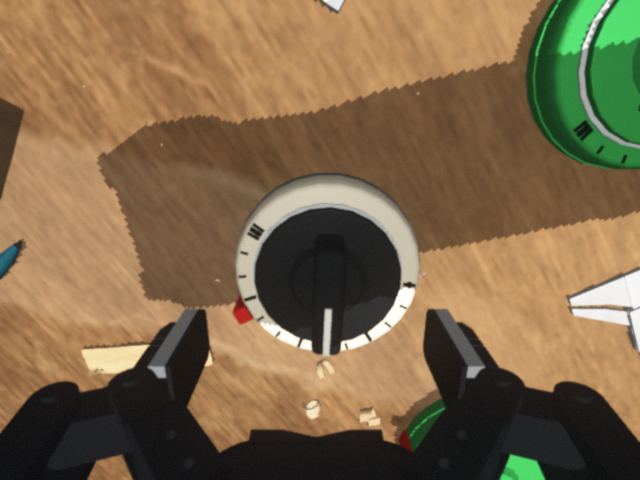

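The knob is still clear in view. The bar runs down the picture from (330,240) to (327,350), and the tab is at (243,311). I'll measure the centre once more in this closer view.

```bash
python3 tim.py w6
```

```text
rim circle ((562.0347290039062, -166.90757751464844), 48.27165603637695)
disc circle ((561.8247680664062, -164.7592010498047), 39.56317901611328)
tab [ 612.30476745 -173.37487833] 259
```

View pics/w6_o.png

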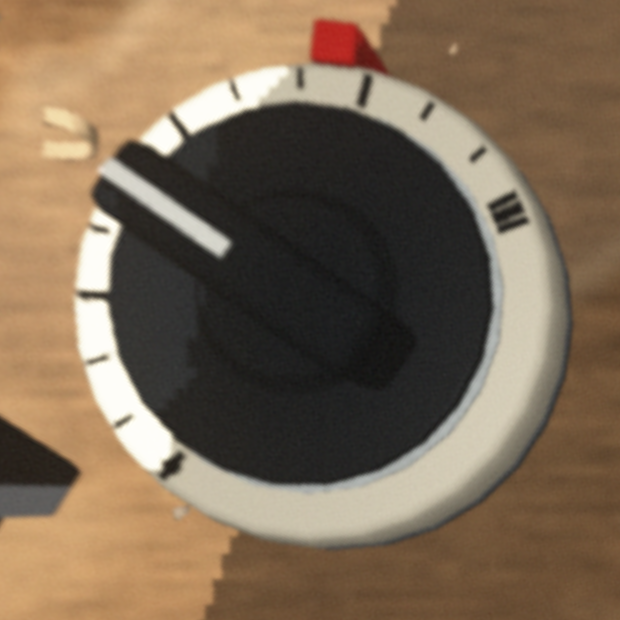

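```bash
python3 -m inch '[[-0.05,0.06,-0.3,0.07,0.2,-0.37,-1],[0,0,-0.3,0,0,0,-1],[0,0,-0.15,0,0,0,-1],[0,0,0,0,0,0,-1],[0,0,0,0,0,0,-1]]'; python3 st.py
```

```text
time: 8.2
tool_pos: [562.7, -166.9, 218.7]
ee_rot: [0.936, 2.998, -0.001]
ft_force: [-0.2, -0.2, -0.3]
opening: 85.4
t8.20 pos [ 562.7 -166.9  218.7] jaw deg 145.3 toolz [ 0.001 -0.001 -1.   ] fix tilt units [0.02 0.01 0.  ] F [-0.2 -0.2 -0.3] T [ 0.02 -0.    0.  ] open 85.4 q6 -1.36
```

```bash
python3 -m inch '[[-0.02,0,-0.2,0,0,0,-1],[0,0,0,0,0,0,-1]]'; python3 st.py;  python3 -m inch '[[0,0,0,0,0,0,0.3],[0,0,0,0,0,0,0.6],[0,0,0,0,0,0,0.8],[0,0,0,0,0,0,1],[0,0,0,0,0,0,1],[0,0,0,0,0,0,1]]' 60; python3 st.py
```

```text
time: 8.4
tool_pos: [562.1, -166.9, 212.3]
ee_rot: [0.936, 2.998, -0.001]
ft_force: [-0.4, -0.3, -0.1]
opening: 85.4
t8.40 pos [ 562.1 -166.9  212.3] jaw deg 145.3 toolz [ 0.001 -0.001 -1.   ] fix tilt units [0.02 0.01 0.  ] F [-0.4 -0.3 -0.1] T [ 0.04 -0.01 -0.02] open 85.4 q6 -1.36
time: 9.0
tool_pos: [562.4, -167.0, 212.9]
ee_rot: [0.935, 2.997, -0.002]
ft_force: [0.3, 0.7, -0.6]
opening: 12.9
t9.00 pos [ 562.4 -167.   212.9] jaw deg 145.3 toolz [ 0.002 -0.002 -1.   ] fix tilt units [0.02 0.03 0.  ] F [ 0.3  0.7 -0.6] T [-0.   -0.09  0.04] open 12.9 q6 -1.36
```

The knob is gripped (opening 12.9 mm) with no side force. Next comes a gentle downward push, checked before I turn.

```bash
python3 -m inch '[[0,0,-0.04,0,0,0,1],[0,0,-0.04,0,0,0,1]]'; python3 st.py;  python3 -m inch '[[0,0,-0.04,0,0,0,1],[0,0,-0.04,0,0,0,1]]'; python3 st.py
```

```text
time: 9.2
tool_pos: [562.3, -167.0, 212.8]
ee_rot: [0.935, 2.996, -0.002]
ft_force: [-3.9, 1.6, 10.5]
opening: 12.8
t9.20 pos [ 562.3 -167.   212.8] jaw deg 145.3 toolz [ 0.003 -0.002 -1.   ] fix tilt units [0.03 0.04 0.  ] F [-3.9  1.6 10.5] T [0.28 0.81 0.05] open 12.8 q6 -1.36
time: 9.4
tool_pos: [562.1, -166.9, 212.8]
ee_rot: [0.935, 2.995, -0.002]
ft_force: [-2.0, 0.6, 7.9]
opening: 13.2
t9.40 pos [ 562.1 -166.9  212.8] jaw deg 145.3 toolz [ 0.004 -0.003 -1.   ] fix tilt units [0.04 0.05 0.  ] F [-2.   0.6  7.9] T [ 0.31  0.67 -0.01] open 13.2 q6 -1.36
```

```bash
python3 -m inch '[[0,0,-0.07,0.03,0.04,0,1],[0,0,-0.07,0,0,-0.3,1],[0,0,-0.07,0,0,-0.5,1],[0,0,-0.07,0,0,-0.5,1]]'; python3 st.py
```

```text
time: 9.8
tool_pos: [562.0, -166.8, 212.7]
ee_rot: [1.071, 2.948, -0.003]
ft_force: [-4.8, 1.6, 14.6]
opening: 13.0
t9.80 pos [ 562.  -166.8  212.7] jaw deg 140.1 toolz [ 0.004 -0.003 -1.   ] fix tilt units [0.05 0.06 0.  ] F [-4.8  1.6 14.6] T [0.47 1.14 0.14] open 13.0 q6 -1.27
```

```bash
python3 tim.py w7
python3 - <<'E'
from h import *
d=cap("wrist"); cv2.imwrite("pics/wrist7.png",d["image"][:,:,::-1])
d=cap("top"); cv2.imwrite("pics/top7.png",cv2.resize(d["image"][160:240,360:460,::-1],None,fx=7,fy=7,interpolation=2))
E
```

```text
rim circle ((533.1758422851562, -174.9730682373047), 20.245126724243164)
disc circle ((565.5010375976562, -161.017822265625), 44.5047492980957)
tab [ 611.35168624 -175.35561753] 239
```

View pics/wrist7.png

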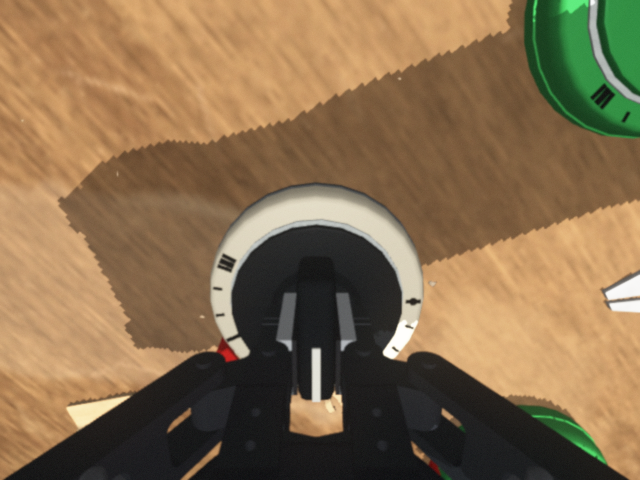

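View pics/w7_o.png

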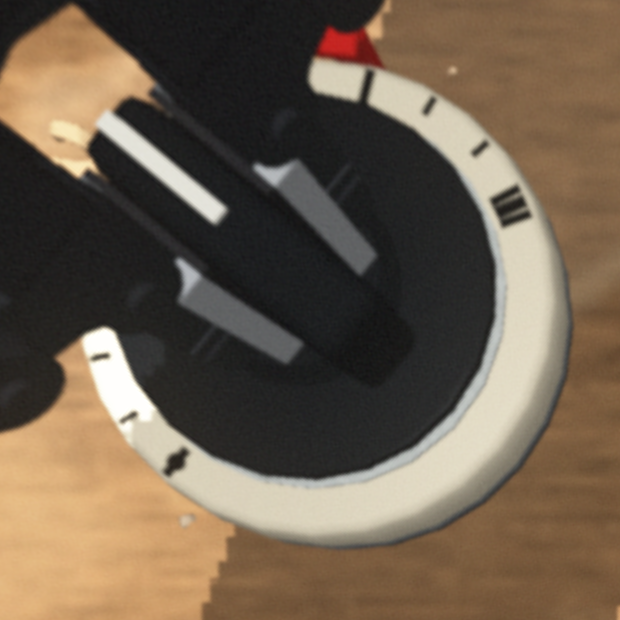

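The marks have moved by about 1 mm at most with no rotation: zero at (175,460) against (172,465), the triple bar at (510,207) against (508,212). So the knob winds rather than the timer skidding. I'll carry on.

```bash
python3 -m inch '[[0,0,-0.07,0.05,0.06,-0.4,1],[0,0,-0.07,0,0,-0.6,1],[0,0,-0.07,0,0,-0.6,1],[0,0,-0.07,0,0,-0.6,1],[0,0,-0.07,0,0,-0.6,1],[0,0,-0.07,0,0,-0.6,1],[0,0,-0.07,0,0,-0.6,1]]'; python3 st.py
```

```text
time: 10.65
tool_pos: [561.7, -166.4, 212.7]
ee_rot: [1.478, 2.763, -0.003]
ft_force: [-4.9, 1.4, 14.3]
opening: 12.4
t10.65 pos [ 561.7 -166.4  212.7] jaw deg 123.7 toolz [ 0.006 -0.006 -1.   ] fix tilt units [0.08 0.09 0.  ] F [-4.9  1.4 14.3] T [0.49 1.23 0.2 ] open 12.4 q6 -0.98
```

```bash
python3 -m inch '[[-0.02,0,-0.07,0.08,0.09,-0.6,1],[-0.02,0,-0.07,0,0,-0.6,1],[-0.02,0,-0.07,0,0,-0.6,1],[-0.02,0,-0.07,0,0,-0.6,1],[-0.02,0,-0.07,0,0,-0.6,1],[-0.02,0,-0.07,0,0,-0.6,1],[-0.02,0,-0.07,0,0,-0.6,1],[-0.02,0,-0.07,0,0,-0.6,1]]'; python3 st.py
```

```text
time: 11.45
tool_pos: [560.0, -166.0, 212.7]
ee_rot: [1.922, 2.464, 0.007]
ft_force: [-3.5, 2.3, 13.5]
opening: 13.0
t11.45 pos [ 560.  -166.   212.7] jaw deg 104.1 toolz [ 0.016 -0.007 -1.   ] fix tilt units [0.1  0.22 0.  ] F [-3.5  2.3 13.5] T [0.55 1.1  0.26] open 13.0 q6 -0.64
```

```bash
python3 -m inch '[[0.03,0,-0.07,0.03,0.08,-0.6,1],[0.03,0,-0.07,0.03,0.08,-0.6,1],[0.02,0,-0.07,0.03,0.06,-0.6,1],[0,0,-0.07,0.02,0.04,-0.6,1],[0,0,-0.07,0.01,0.02,-0.6,1],[0,0,-0.07,0.01,0.02,-0.6,1],[0,0,-0.07,0.01,0.02,-0.6,1],[0,0,-0.07,0.01,0.02,-0.6,1]]'; python3 st.py
```

```text
time: 12.25
tool_pos: [562.8, -166.3, 212.7]
ee_rot: [2.326, 2.108, -0.006]
ft_force: [-5.1, 1.6, 14.3]
opening: 12.8
t12.25 pos [ 562.8 -166.3  212.7] jaw deg 84.4 toolz [-0.001 -0.004 -1.   ] fix tilt units [ 0.06 -0.02  0.  ] F [-5.1  1.6 14.3] T [0.41 0.95 0.19] open 12.8 q6 -0.30
```

```bash
python3 -m inch '[[0,0,-0.07,0.03,0,-0.6,1],[0,0,-0.07,0.03,0.01,-0.6,1],[0,0,-0.07,0.02,0.01,-0.6,1],[0,0,-0.07,0.01,0.01,-0.6,1],[0,0,-0.07,0.01,0.01,-0.6,1],[0,0,-0.07,0.01,0.01,-0.6,1],[0,0,-0.07,0.01,0.01,-0.6,1],[0,0,-0.07,0.01,0.01,-0.6,1]]'; python3 st.py
python3 - <<'E'
from h import *
d=cap("wrist"); cv2.imwrite("pics/wrist8.png",d["image"][:,:,::-1])
d=cap("top"); cv2.imwrite("pics/top8.png",cv2.resize(d["image"][160:240,360:460,::-1],None,fx=7,fy=7,interpolation=2))
E
```

```text
time: 13.05
tool_pos: [562.5, -166.6, 212.7]
ee_rot: [2.653, 1.678, -0.001]
ft_force: [-4.2, 1.6, 15.1]
opening: 12.9
t13.05 pos [ 562.5 -166.6  212.7] jaw deg 64.6 toolz [ 0.001 -0.003 -1.   ] fix tilt units [0.04 0.01 0.  ] F [-4.2  1.6 15.1] T [0.37 1.05 0.25] open 12.9 q6 0.05
```

View pics/wrist8.png

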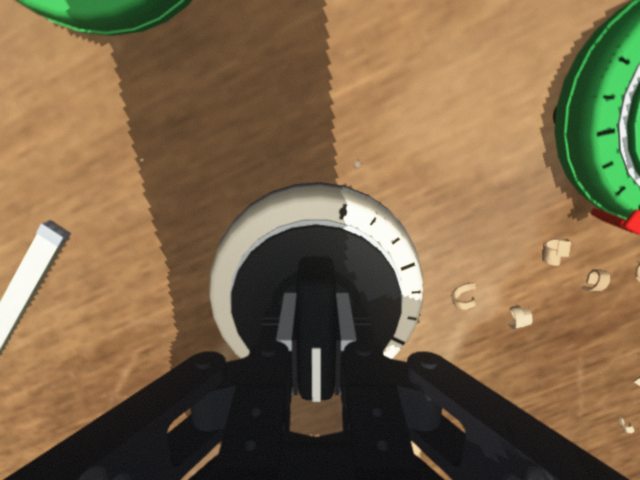

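The zero mark is now at (343,211), so the knob is turning relative to the body. I'll keep winding to about 3.8 rad, which is a jaw angle of about 12°.

```bash
python3 -m inch '[[0,0,-0.07,0.03,0.01,-0.6,1],[0,0,-0.07,0.02,0.01,-0.6,1],[0,0,-0.07,0.01,0.01,-0.6,1],[0,0,-0.07,0.01,0.01,-0.6,1],[0,0,-0.07,0.01,0.01,-0.6,1],[0,0,-0.07,0.01,0.01,-0.6,1],[0,0,-0.07,0.01,0.01,-0.6,1],[0,0,-0.07,0.01,0.01,-0.6,1]]'; python3 st.py
```

```text
time: 13.95
tool_pos: [562.2, -166.6, 212.7]
ee_rot: [2.899, 1.201, 0.002]
ft_force: [-4.5, 1.3, 13.8]
opening: 12.8
t13.95 pos [ 562.2 -166.6  212.7] jaw deg 45.0 toolz [ 0.003 -0.002 -1.   ] fix tilt units [0.03 0.04 0.  ] F [-4.5  1.3 13.8] T [0.37 1.08 0.23] open 12.8 q6 0.39
```

```bash
python3 -m inch '[[0,0,-0.07,0.02,0.03,-0.6,1],[0,0,-0.07,0.01,0.01,-0.6,1],[0,0,-0.07,0.01,0.01,-0.6,1],[0,0,-0.07,0.01,0.01,-0.6,1],[0,0,-0.07,0.01,0.01,-0.6,1],[0,0,-0.07,0.01,0.01,-0.6,1],[0,0,-0.07,0.01,0.01,-0.6,1],[0,0,-0.07,0.01,0.01,-0.6,1],[0,0,-0.07,0.01,0.01,-0.6,1]]'; python3 st.py
python3 - <<'E'
from h import *
d=cap("wrist"); cv2.imwrite("pics/wrist9.png",d["image"][:,:,::-1])
E
python3 tim.py w9
```

```text
time: 14.85
tool_pos: [562.2, -166.4, 212.8]
ee_rot: [3.075, 0.622, 0.004]
ft_force: [-4.7, 1.1, 14.2]
opening: 13.0
t14.85 pos [ 562.2 -166.4  212.8] jaw deg 22.9 toolz [ 0.003 -0.004 -1.   ] fix tilt units [0.05 0.05 0.  ] F [-4.7  1.1 14.2] T [0.38 1.02 0.23] open 13.0 q6 0.78
rim circle ((537.1115112304688, -152.6105499267578), 21.735931396484375)
disc circle ((562.5172729492188, -174.541015625), 44.717193603515625)
tab [ 612.63522314 -173.07599859] 219
```

View pics/wrist9.png

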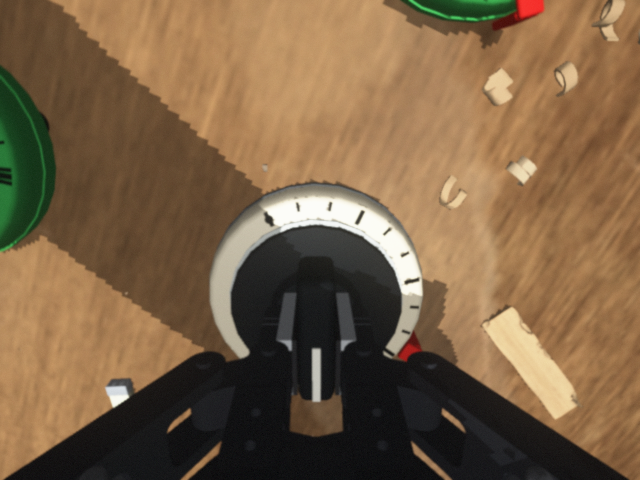

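View pics/w9_o.png

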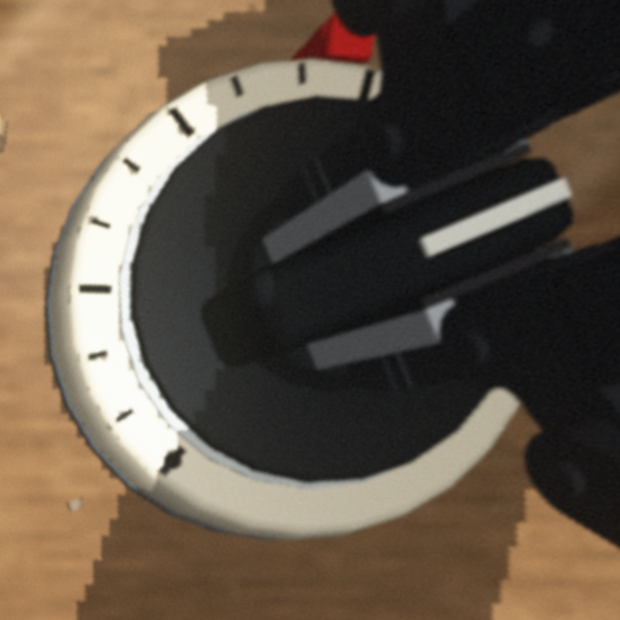

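The body hasn't moved: the zero mark is still at (173,460). The pointer reads about 3.62, so I'll go a little past the top mark toward 3.85.

```bash
python3 -m inch '[[0,0,-0.07,0.03,0.04,-0.6,1],[0,0,-0.07,0.01,0.01,-0.6,1],[0,0,-0.07,0.01,0.01,-0.6,1],[0,0,-0.07,0.01,0.01,-0.6,1],[0,0,-0.07,0.01,0.01,-0.5,1]]'; python3 st.py; python3 tim.py w10
```

```text
time: 15.45
tool_pos: [562.3, -166.4, 212.7]
ee_rot: [3.124, 0.302, 0.004]
ft_force: [-5.0, 1.1, 14.5]
opening: 13.1
t15.45 pos [ 562.3 -166.4  212.7] jaw deg 11.0 toolz [ 0.003 -0.003 -1.   ] fix tilt units [0.05 0.04 0.  ] F [-5.   1.1 14.5] T [0.38 1.1  0.25] open 13.1 q6 0.98
rim circle ((539.3240356445312, -148.58123779296875), 21.062211990356445)
disc circle ((560.6571044921875, -174.38748168945312), 45.03960418701172)
tab [ 613.67079536 -173.99517873] 344
```

View pics/w10_o.png

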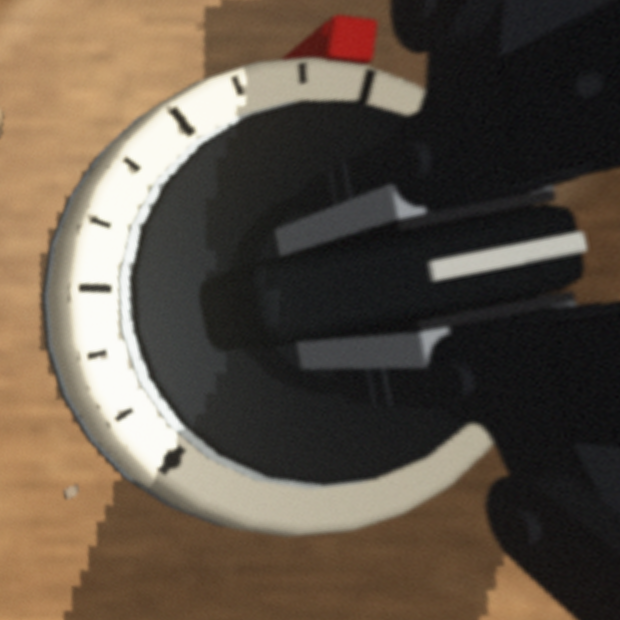

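The pointer reads about 3.83, past the top mark at 3.6, so the spring is charged. Now I turn back about 73° toward the tab, stopping short first.

```bash
python3 -m inch '[[0,0,-0.07,0.03,0.04,0.3,1],[0,0,-0.07,0.01,0.01,0.6,1],[0,0,-0.07,0.01,0.01,0.6,1],[0,0,-0.07,0.01,0.01,0.6,1],[0,0,-0.07,0.01,0.01,0.6,1],[0,0,-0.07,0.01,0.01,0.6,1],[0,0,-0.07,0.01,0.01,0.6,1],[0,0,-0.07,0.01,0.01,0.6,1],[0,0,-0.07,0.01,0.01,0.6,1]]'; python3 st.py
```

```text
time: 16.4
tool_pos: [562.0, -166.7, 212.7]
ee_rot: [3.017, 0.866, 0.005]
ft_force: [-5.4, 1.6, 13.2]
opening: 13.0
t16.40 pos [ 562.  -166.7  212.7] jaw deg 32.0 toolz [ 0.004 -0.002 -1.   ] fix tilt units [0.02 0.06 0.  ] F [-5.4  1.6 13.2] T [ 0.34  1.12 -0.07] open 13.0 q6 0.62
```

```bash
python3 -m inch '[[0,0,-0.07,0.01,0.04,0.6,1],[0,0,-0.07,0,0.01,0.6,1],[0,0,-0.07,0,0.01,0.6,1],[0,0,-0.07,0,0.01,0.6,1],[0,0,-0.07,0,0.01,0.6,1],[0,0,-0.07,0,0.01,0.6,1],[0,0,-0.07,0,0.01,0.6,1],[0,0,-0.07,0,0.01,0.6,1],[0,0,-0.07,0,0.01,0.6,1]]'; python3 st.py;python3 -m inch '[[0,0,-0.07,0.01,0.04,0.6,1],[0,0,-0.07,0,0.01,0.6,1],[0,0,-0.07,0,0.01,0.6,1],[0,0,-0.07,0,0.01,0.6,1],[0,0,-0.07,0,0.01,0.6,1],[0,0,-0.07,0,0.01,0.6,1],[0,0,-0.07,0,0.01,0.6,1],[0,0,-0.07,0,0.01,0.3,1],[0,0,-0.05,0,0,0,1]]'; python3 st.py; python3 tim.py w11
```

```text
time: 17.3
tool_pos: [561.7, -166.3, 212.7]
ee_rot: [2.789, 1.433, 0.005]
ft_force: [-5.3, 1.9, 14.0]
opening: 12.9
t17.30 pos [ 561.7 -166.3  212.7] jaw deg 54.4 toolz [ 0.006 -0.004 -1.   ] fix tilt units [0.06 0.09 0.  ] F [-5.3  1.9 14. ] T [ 0.39  1.13 -0.12] open 12.9 q6 0.23
time: 18.2
tool_pos: [561.1, -166.0, 212.8]
ee_rot: [2.517, 1.864, 0.005]
ft_force: [-3.3, 0.1, 6.9]
opening: 12.7
t18.20 pos [ 561.1 -166.   212.8] jaw deg 73.1 toolz [ 0.008 -0.006 -1.   ] fix tilt units [0.09 0.12 0.  ] F [-3.3  0.1  6.9] T [0.32 0.74 0.  ] open 12.7 q6 -0.10
rim circle ((537.4417724609375, -161.1300506591797), 33.73776626586914)
disc circle ((568.3902587890625, -170.25341796875), 43.71514892578125)
tab [ 616.08376324 -174.31675738] 113
```

View pics/w11_o.png

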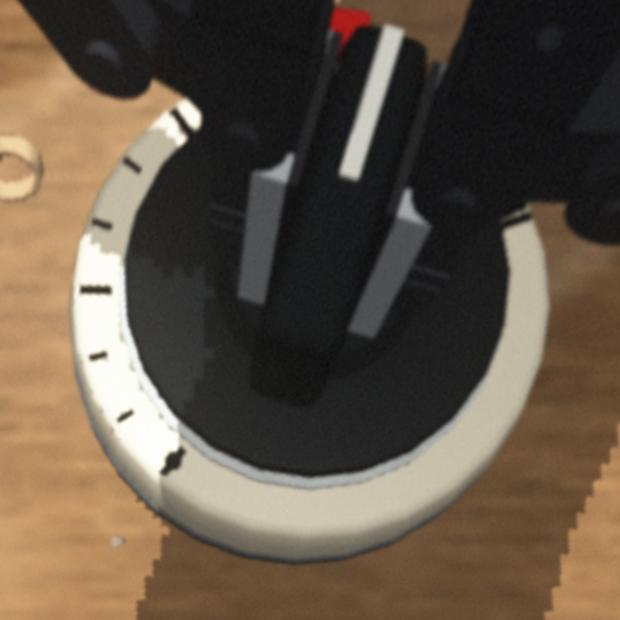

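The pointer reads about 2.73 and the timer body is unmoved. About 10° more to go.

```bash
python3 -m inch '[[0,0,-0.07,0.04,0.06,0.4,1],[0,0,-0.07,0.02,0.03,0.6,1],[0,0,-0.07,0,0.01,0.6,1],[0,0,-0.07,0,0.01,0.6,1],[0,0,-0.07,0,0.01,0.3,1],[0,0,-0.03,0,0,0,1]]'; python3 st.py
```

```text
time: 18.85
tool_pos: [561.3, -166.2, 212.9]
ee_rot: [2.34, 2.084, 0.004]
ft_force: [-0.9, 0.9, 2.1]
opening: 13.0
t18.85 pos [ 561.3 -166.2  212.9] jaw deg 83.4 toolz [ 0.007 -0.005 -1.   ] fix tilt units [0.06 0.1  0.  ] F [-0.9  0.9  2.1] T [ 0.11  0.39 -0.02] open 13.0 q6 -0.28
```

Released angle should be about 2.56. I'll open, lift and view it from straight above.

```bash
python3 -m inch '[[0,0,0,0,0,0,0.7],[0,0,0,0,0,0,0],[0,0,0,0,0,0,-1],[0,0,0,0,0,0,-1],[0,0,0,0,0,0,-1],[0,0,0.4,0,0,0,-1],[0,0,1,0.02,0.05,0,-1],[0,0,1,0.02,0.05,0,-1],[0.6,-0.05,0.9,0,0,0,-1],[0.9,-0.1,0.5,0,0,0,-1],[0.9,-0.1,0,0,0,0,-1],[0,0,0,0,0,0,-1],[0,0,0,0,0,0,-1]]'; python3 st.py; python3 tim.py w12
python3 - <<'E'
from h import *
d=cap("wrist"); cv2.imwrite("pics/wrist12.png",d["image"][:,:,::-1]); print(d["e"])
E
```

```text
time: 20.15
tool_pos: [633.5, -173.2, 336.8]
ee_rot: [2.346, 2.087, -0.001]
ft_force: [0.2, -0.4, -0.3]
opening: 85.2
t20.15 pos [ 633.5 -173.2  336.8] jaw deg 83.3 toolz [ 0.001 -0.002 -1.   ] fix tilt units [0.03 0.02 0.  ] F [ 0.2 -0.4 -0.3] T [-0.01 -0.02  0.04] open 85.2 q6 -0.25
rim circle ((563.4199829101562, -166.79953002929688), 48.17924499511719)
disc circle ((563.347412109375, -167.43988037109375), 36.91864013671875)
tab [ 613.63476898 -173.68735288] 138
[ 552.37544383 -163.97173662  307.06177825]
```

View pics/wrist12.png

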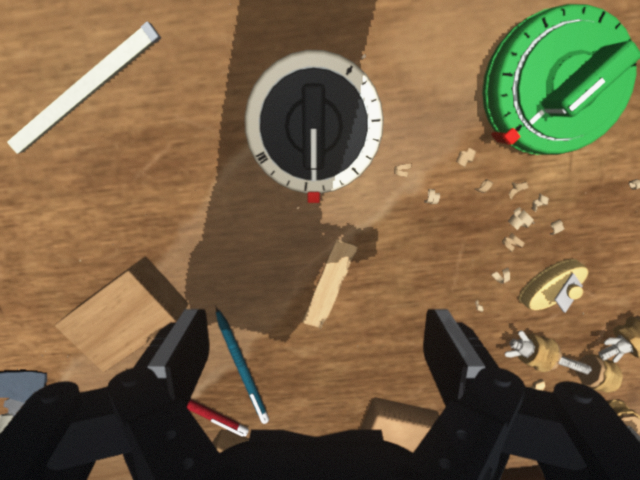

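View pics/w12_o.png

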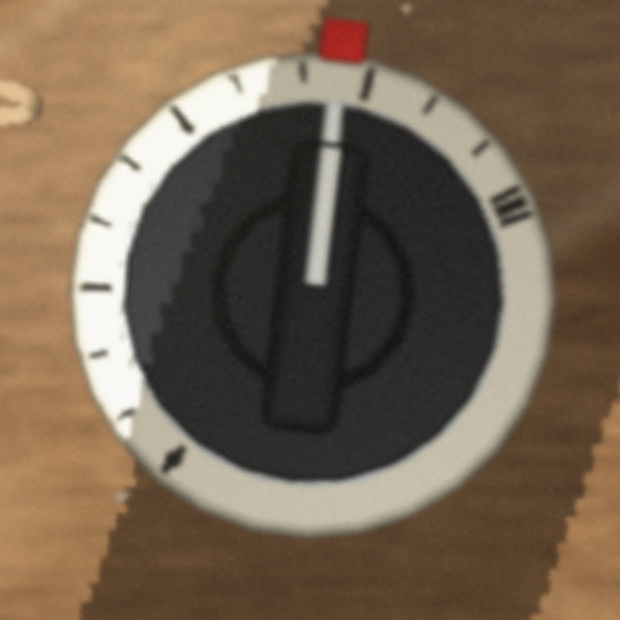

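From overhead, the pointer line runs (316,283)→(335,105), 6–7° right of vertical. The tab centre (345,40) seen from the centre (312,294) is at 7.3°. They agree within about 1° (0.02 rad). The zero and top marks are unrotated. One last check of the whole scene.

Run:
```python
from h import *
d=cap("top"); im=d["image"][:,:,::-1]; cv2.imwrite("pics/topF.png",im)
a=cv2.imread("pics/top0.png"); df=cv2.absdiff(a,im).max(2)
cv2.imwrite("pics/diff.png",np.clip(df.astype(int)*2,0,255).astype(np.uint8))
hsv=cv2.cvtColor(im,cv2.COLOR_BGR2HSV); w=((hsv[...,1]<50)&(hsv[...,2]>170)).astype(np.uint8); m=0*w; m[170:230,182:242]=w[170:230,182:242]
print(cv2.fitEllipse(cv2.convexHull(max(cv2.findContours(m,0,1)[0],key=cv2.contourArea))))
print(manip.read_state()["ft_force"])
```

```text
((210.57122802734375, 202.23123168945312), (24.523488998413086, 25.30118179321289), 52.49550247192383)
[0.58179237 0.09200418 0.67641377]
```

View pics/topF.png

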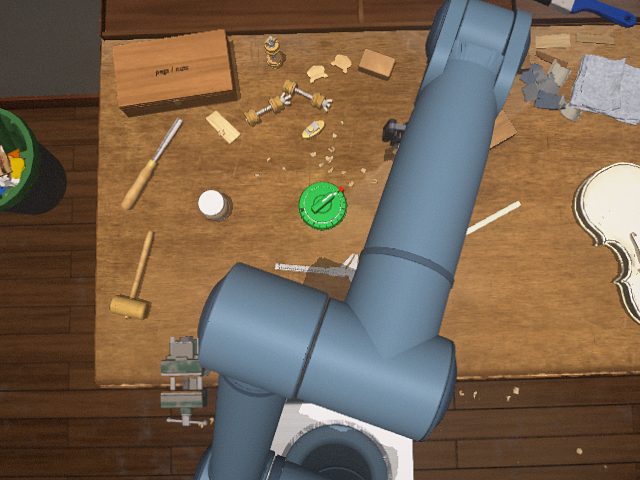

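View pics/diff.png

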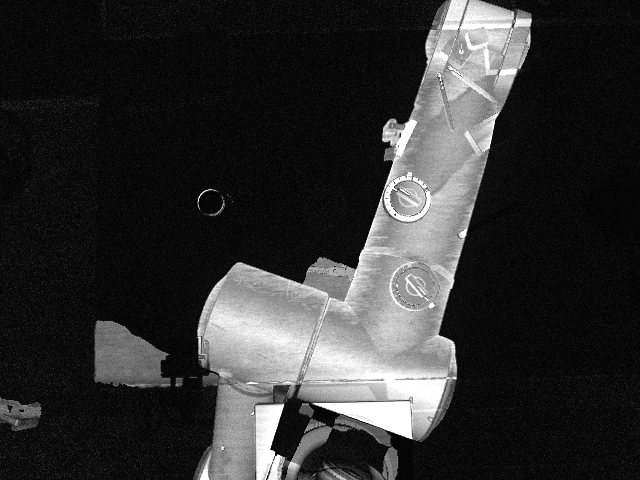

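In the picture difference, only the lid's ring at (211,202), the arm and shadows have changed. The jar's base and the visible tools are unmoved. I'm handing in.

```bash
python3 -c "
from cell import order,manip
print(manip.read_state()['time']); print(order.close_job())"
```

```text
20.3
the job is handed in; nothing more can be done
None
```

I pressed the lid home first, then wound the timer and set it back to the red tab. The job was handed in at 20.3 s with the gripper open and clear; no verdict came back.

- **Lid:** it is home. The top measured 80.1 mm before and 73.8 mm after, on a table reading of 1.5 mm, and the fingertips stopped at about 72 mm. The reading when it bottomed out was 30 N, firmer than I had aimed for. The jar stayed within about 0.5 mm of its place.
- **Winding:** with a downward push of about 14 N, I wound the knob from about 1.48 to about 3.83 rad, past the top mark at 3.6.
- **Setting:** I then turned it back to the tab at about 2.56 rad. Seen from straight above after release, the pointer and the tab agree within about 1° (0.02 rad). Tab estimates from single oblique views ranged from 2.54 to 2.57 rad.
- **Timer:** the scale marks showed no rotation. The position readings varied by about 1 mm, so a shift that small cannot be told from camera error.
- **Other tools:** the gouge and the visible parts of the caliper and sanding stick had not changed in the top view. The arm hid the rest of those two, but it touched nothing near them.

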